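# Unlock the arbor press and take its die out to the rest

## Task

The small bench press is locked down on its die plate: slide the lock bar on top of the press head sideways until it is right clear of the hand lever, then raise the lever all the way up and leave both so. Draw the die plate straight out by its upright tab along the press's front tongue until it is clear of the press head, let go of it there, then take it again across its middle (the sides of the plate), carry it level to the wooden rest and lay it down gently, flat, centred and lengthways between the rest's two end cheeks (either way round). Leave the spools and the jar where they are.

Things in the scene. Friction and masses are not known exactly. Their poses are not given: they have to be found in the camera images.
- press: Grey cast bench press, fixed to the table, C-shaped: base, column at the back (+x), head overhanging the ram. Origin on the table straight under the ram; its -x points out of the press's open front, z up. In its frame the head spans x -35 to 120 mm, y -45 to 45 mm, z 125 to 205 mm. Two low side guides (top at z 42 mm) flank the die plate from x -40 to 30 mm.
- tongue_top (a point): Point on the top of the press's front tongue, 140 mm in front of the ram (press frame x -140, y 0, z 30 mm). The tongue is a steel bar 44 mm wide (y) that runs out to x = -240 mm; the die plate lies on it. Axes parallel to the press's.
- ram_pin (a point): Lower end of the ram's pin, 18 mm across. With the lever down it stands about 7 mm deep in the square hole of the die plate, which then cannot be drawn out; it lifts 36 mm per rad of lever.
- lock (a joint): Lock bar, a flat steel bar across the top of the head: its travel towards the press's -y side, in m. 0 = fully over the lever, 0.05 = fully drawn back to its stop (clear of the lever beyond about 0.025). It stays where it is left; about 3 N moves it. While it lies over the lever, the lever cannot rise more than about 0.1 rad.
- lock_fin (a point): Centre (half-way up) of the upright grip fin on the lock bar: 12 mm thick along the press's y, 30 mm wide along its x, 40 mm tall; it stands on the bar (bar top 216 mm above the table, fin top 256 mm). Axes parallel to the press's. Moves with the bar.
- lever (a joint): Hand lever of the press, on the press's +y side: 0 = down (level, pointing to the press's -x), grows as its end rises, up to the stop at 1.0 rad. Friction holds it wherever it is left; about 6 N at its end lifts it.
- handle_grip (a point): Middle of the lever's black cross grip, a round sleeve 22 mm across and 72 mm long along the press's y, that turns freely on the lever's end. It moves on an arc of 140 mm radius about handle_pivot. The lever rod runs 48 mm to the press's -y side of this point.
- handle_pivot (a point): Point on the lever's hinge axis (which is parallel to the press's y) level with the middle of the grip; fixed to the press, 193 mm above the table. Axes parallel to the press's.
- die_mid (a point): Centre of the loose aluminium die plate (half-way up its thickness), about 0.42 kg. Plate 140 mm long (its x), 60 mm wide (y), 16 mm thick (z); it is wider than the tongue and the rest and overhangs them by 8 mm on each side. At the start it lies on the tongue in the press, its x along the press's x, its square ram hole (x = +50 mm) under the ram.
- die_tab (a point): Middle (half-way up) of the upright pull tab on the die plate's front end, 54 mm from the plate's centre towards its -x: 30 mm long (x), 12 mm thick (y), rising 38 mm above the plate's top face. Axes parallel to the plate's.
- rest: Fixed wooden rest; origin on the table under its middle, x along its length. A bar 44 mm wide (y) whose top is at z 30 mm, with a cheek at each end rising to z 44 mm, 156 mm apart inside (for the 140 mm plate).
- spool_tall_mid (a point): Bystander: a tall wire spool, 64 mm across and 100 mm tall, standing upright; the point is its centre (half-way up). Leave alone.
- spool_low_mid (a point): Bystander: a low wire spool, 64 mm across and 55 mm tall, standing upright; the point is its centre (half-way up). Leave alone.
- jar_mid (a point): Bystander: a glass jar of beads, 60 mm across and 80 mm tall, standing upright; the point is its centre (half-way up). Leave alone.
Mind the look-alikes: they are no part of the job. Of the things that look like the rest, the largest one is meant.

How it is judged:
On the way, in this order (a step that is already met when the one before it is completed fails the run):
1. the lock bar is slid clear of the lever while the lever is still down (value of joint lock above 0.027 m and value of joint lever below 0.2 rad), for 0.1 s.
2. the lever is raised (above 0.85 rad) (value of joint lever above 0.85 rad), for 0.2 s.
3. the die plate lies on the front tongue, drawn out clear of the press head (its centre at least 110 mm in front of the ram), and the fingers have let go of it (x of die_mid in the frame of press below -0.11 m and z of die_mid in the frame of press between 0.033 and 0.043 m and y of die_mid in the frame of press between -0.02 and 0.02 m and contact force between the fingers and die below 0.05 N), for 0.15 s.
4. the die plate is lifted off the tongue, held across its middle (grasp point within 40 mm of its centre) (height (world z) of die_mid above 0.055 m and distance between the grasp point and die_mid below 0.04 m and contact force between the fingers and die above 1 N), for 0.2 s.
At the end, for the whole second after the job is handed in: The die plate lies still, flat and released on the rest between its cheeks: within 11 mm lengthways and 13 mm sideways of the middle, 0.12 rad of lengthways (either way round), tilt under 0.06 rad; the lever is up (over 0.85 rad) and the lock bar drawn back (over 27 mm) (x of die_mid in the frame of rest between -0.011 and 0.011 m and y of die_mid in the frame of rest between -0.013 and 0.013 m and z of die_mid in the frame of rest between 0.034 and 0.042 m and angle between the x axis of die_mid and the x axis of rest, either way round below 0.12 rad and angle between die_mid's own z axis and vertical below 0.06 rad and linear speed of die below 0.02 m/s and value of joint lock above 0.027 m and value of joint lever above 0.85 rad and contact force between the fingers and die below 0.05 N); the robot touches nothing.
It fails at once if a spool or the jar is shifted by more than 30 mm (distance of any of spool_tall_mid, spool_low_mid, jar_mid from where it was at the start of the episode above 0.03 m).
It fails at once if the die plate is tipped more than 0.45 rad from level (angle between die_mid's own z axis and vertical above 0.45 rad).
It fails at once if the die plate is dropped or thrown (faster than 0.5 m/s while not held) (linear speed of die above 0.5 m/s and contact force between the fingers and die below 0.05 N).
It also fails if it takes over 61 s, if anything falls off the work surface, if the arm or the gripper's body presses on something with over 40 N, if the wrist force passes 120 N, or if a joint passes its speed limit or range.

## Robot

A 7-joint arm with a two-finger parallel gripper is mounted at the origin on the work surface. World frame = base frame: x ahead of the robot, y to its left, z up, the work surface at z = 0. Lengths are in m, angles in rad, forces in N, time in s.
With the tool pointing down it reaches from about 0.425 to 0.825 m from the base axis. Payload 3.6 kg.
Tool frame: the origin (TCP) lies between the finger pads; the fingertips stand 19 mm ahead of it and the grasp point (between the pads) is the TCP (bot.tips_ahead is the distance from the TCP to the fingertips, in m); z points along the fingers, y is the line along which they close (so a half turn about z gives the same grasp; the last joint's range is limited). The gripper opens to 85 mm and grips with 20 to 120 N. Pads are 22 mm wide; open, the fingers measure 114 mm over their backs; the gripper's body (76 mm by 85 mm) begins 54 mm behind the grasp point. The pads swing forward as they close: fully open they stand 13 mm farther back than shut.
Start: joints at [1.204, 0.615, -0.013, 1.423, 0.008, 1.103, -0.04], TCP at [0.217, -0.613, 0.224] pointing down, gripper open.
Joint ranges: [-3.12, 3.12], [-0.3, 2.06], [-1.34, 1.32], [0.26, 2.42], [-1.36, 4.5], [0.01, 1.98], [-2.84, 2.84]. Speed limits (rad/s): [2.79, 2.79, 3.14, 3.14, 3.14, 3.14, 3.14].

## Interface

Orientations are given as a unit quaternion [w, x, y, z].
In Python, from cell import bot gives the robot as it stands. The module is installed in compiled form; this text tells all that it offers.
- The arm moves only by the tool arm_command, never from a script. Its argument "motion" is a list of rows, each a list of 3 entries, a list of its own where there are three numbers: the finger opening in mm, from 0 to 85.4, then the shift along the tool's x, y, z scaled (see below), then the turn about the tool's z scaled (see below). A call has 1 to 5 rows; each row shifts and turns the commanded pose from where the row before left it, along the tool's axes as they then stand; what a row does not reach is not made up. The controller multiplies each number of a shift by 20 cm and each number of a turn by 45 degrees. A row lasts 1/12 s, in which the tool goes at most 41.7 mm and 7.16 degrees, less where a joint would pass 70% of its speed; a pose out of reach is approached as far as the arm can. A call with a number of a shift or a turn outside -1 to 1 is refused whole. A call with a gripper value outside its range is refused whole. The fingers move at their own pace and stop on an object; "squeeze" is the grip in N (left out, the last holds). Time passes only in rows, so rows that do not move let the fingers close. It gives the time, the measured TCP pose, the force, the opening and the grip force at its end, in the units of the state.
- bot.state(): the state, without advancing time (a new reading comes with each control period).
- bot.snapshot(name): name is "scene" or "top" or "wrist"; returns a dict with "frame" (480x640x3 uint8, red, green, blue), "fx", "fy", "cx", "cy" (pixels), "xyz" and "orientation" of the camera in the world; the wrist camera has in their place "T_tool_cam" (4x4, takes a point from camera to tool coordinates, whose origin is the TCP and whose axes are the flange's). Camera axes: x right, y down, z forward; pixel columns grow to the right and rows downward; lengths in m; the calibration is good to about 2 mm. A picture is of the moment at which its call begins: read the wrist's pose just before it. There is no depth.
- bot.close_job(): hands the job in; it is judged then, once.
The state is a dict: "time": time; "joints": joint angles; "dq": joint speeds; "joint_torque": joint torques, N m; "position": TCP position; "orientation": TCP orientation; "ft_force": force on the tool from outside, world axes, zero at the start; "wrist_torque": the same for the moment, N m; "grip_width": opening from 0.0 (shut) to 1.0 (fully open); "grasp_force": force on a finger pad.
Only numpy, scipy, OpenCV 4.12 (cv2) and the standard library are available. Lean on these libraries where they do the work, as an engineer would, in place of code of your own. Each camera call takes 0.05 s, during which the arm holds its last target. There are 200 camera calls.

## Working session

There is one attempt and no reset: what is moved stays moved. The work goes in short steps, Python scripts to look and compute and a tool call to move; the robot and the scene stay as the last step left them, time stands still between calls to the robot, and variables do not carry over. Pictures are saved under pics/ and viewed, at most 10 in all, crops included, and the job is handed in when it is done.

Besides the shell and the picture viewer there is one more tool, called after ">>>" by a JSON object that holds its "method" and its "body". arm_command: Moves the arm, as the interface text tells. Its arguments: {"type":"object","properties":{"motion":{"type":"array"},"squeeze":{"type":"number"}},"required":["motion"]}

```bash
mkdir -p pics
python3 - <<'E'
from cell import bot
import cv2,numpy as np,json
print(bot.state())
for n in("scene","top"):
    s=bot.snapshot(n); cv2.imwrite(f"pics/{n}0.png",s["frame"][:,:,::-1])
    print(n,{k:np.array(v).round(4).tolist() for k,v in s.items() if k!="frame"})
print(np.array(bot.snapshot("wrist")["T_tool_cam"]).round(4).tolist())
E
```

```text
{'time': 0.0, 'joints': array([ 1.20349506,  0.61594351, -0.01259584,  1.42496446,  0.00810533,
        1.10338971, -0.04041941]), 'dq': array([ 1.03414978e-03,  8.70806361e-04, -4.04178938e-05, -9.51804572e-04,
       -1.68299048e-03,  8.73855099e-04,  2.03441680e-03]), 'joint_torque': array([-1.81252913e-04, -4.69218063e+01,  2.59031793e-01, -1.71036386e+01,
        9.96484130e-03,  9.56362317e-03,  7.01615512e-07]), 'position': array([ 0.21698187, -0.61185337,  0.22300075]), 'orientation': array([-1.30299480e-03,  9.85513222e-01,  1.69593418e-01, -2.52970583e-04]), 'ft_force': array([0.09574958, 1.02596184, 0.19687805]), 'wrist_torque': array([-0.03621972,  0.02117399,  0.00073144]), 'grasp_force': 0.0, 'grip_width': 0.999228843387943}
scene {'fx': 508.98, 'fy': 508.98, 'cx': 319.2633, 'cy': 238.8145, 'xyz': [1.0214, 0.6166, 0.9735], 'orientation': [-0.1227, 0.31, 0.8792, -0.3404]}
top {'fx': 443.8091, 'fy': 443.8091, 'cx': 321.6044, 'cy': 243.9767, 'xyz': [0.3179, 0.0232, 1.3872], 'orientation': [-0.0535, 0.7108, -0.698, 0.0686]}
[[0.0007, -0.9539, -0.3001, 0.0768], [1.0, 0.0009, -0.0003, -0.0007], [0.0005, -0.3001, 0.9539, -0.1508], [0.0, 0.0, 0.0, 1.0]]
```

View pics/scene0.png

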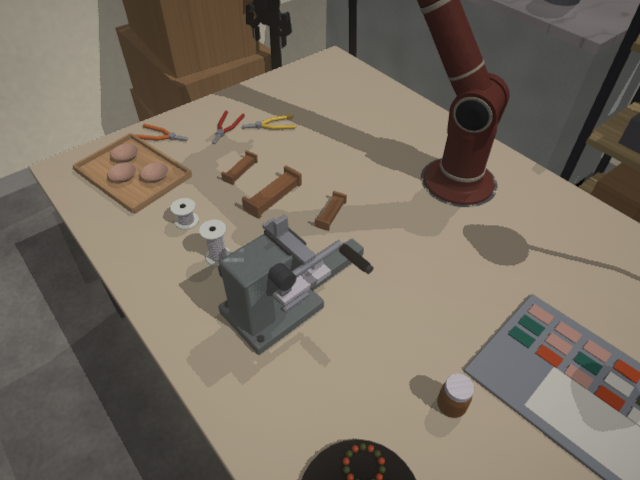

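View pics/top0.png

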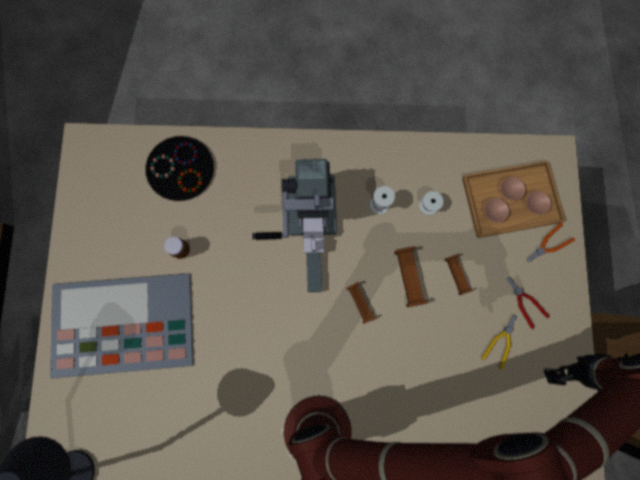

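The scene view shows the press near (270,290), spools at (183,212) and (213,240), and the rest (largest) at (272,190). In the top view the press is at (313,200) with its tongue pointing down to (315,290), the rest is at (411,276), the lever grip at (267,236), and the spools at (384,198) and (431,203).

Run:
```python
import cv2
a=cv2.imread("pics/top0.png")[145:320,235:445]
cv2.imwrite("pics/topc.png",cv2.resize(a,None,fx=3.4,fy=3.4,interpolation=cv2.INTER_CUBIC))
b=cv2.imread("pics/scene0.png")[155:355,205:385]
cv2.imwrite("pics/scenec.png",cv2.resize(b,None,fx=3,fy=3,interpolation=cv2.INTER_CUBIC))
```

```text
(no output)
```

View pics/topc.png

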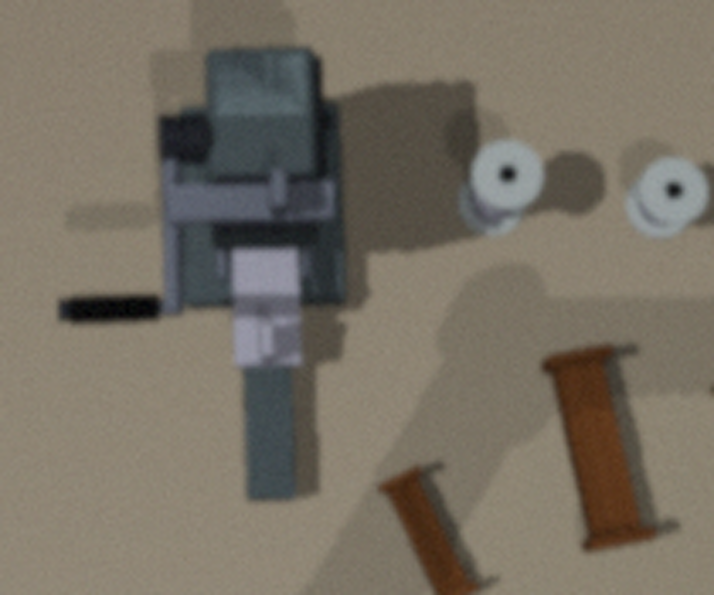

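View pics/scenec.png

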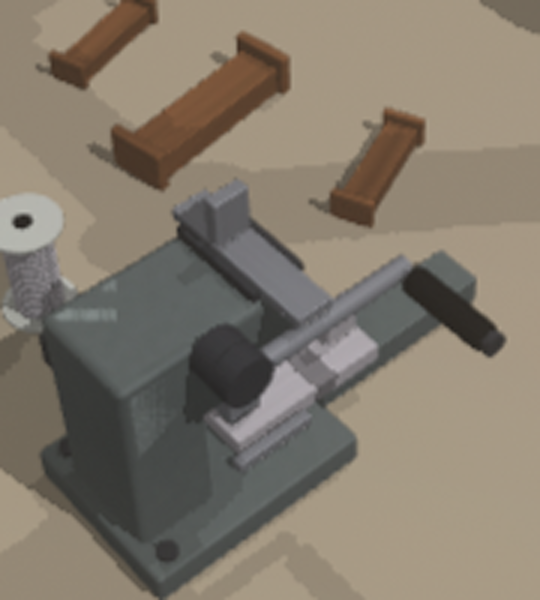

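Top crop: fin top at about (280,190), tongue front end at (271,497), grip from (60,310) to (160,307), rest corners (543,362), (610,347), (655,533) and (586,548). Scene crop: fin at (228,210), grip (455,310). I'll cast rays onto the known heights.

```bash
cat > h.py <<'E'
import numpy as np,cv2
from scipy.spatial.transform import Rotation as R
from cell import bot
def rot(q): return R.from_quat(np.roll(q,-1)).as_matrix()
def snap(n):
    st=bot.state(); s=bot.snapshot(n)
    if n=="wrist":
        T=np.array(s["T_tool_cam"]); M=rot(st["orientation"])
        s["R"]=M@T[:3,:3]; s["c"]=M@T[:3,3]+st["position"]
    else: s["R"]=rot(s["orientation"]); s["c"]=np.array(s["xyz"])
    return s
def ray(s,u,v,z):
    d=s["R"]@[(u-s["cx"])/s["fx"],(v-s["cy"])/s["fy"],1]
    return s["c"]+d*(z-s["c"][2])/d[2]
def px(s,p):
    q=s["R"].T@(np.array(p)-s["c"]); return [s["fx"]*q[0]/q[2]+s["cx"],s["fy"]*q[1]/q[2]+s["cy"]]
E
python3 - <<'E'
from h import *
t=snap("top"); c=snap("scene")
def T(x,y,z): return ray(t,235+x/3.4,145+y/3.4,z).round(4)
def C(x,y,z): return ray(c,205+x/3,155+y/3,z).round(4)
for n,a in dict(fin=(280,190,.256),fr=(271,497,.03),bk=(267.5,368,.03),g0=(60,310,.193),g1=(160,307,.193),tab=(268,338,.084),r1=(543,362,.044),r2=(610,347,.044),r3=(655,533,.044),r4=(586,548,.044),sp1=(508,174,.1),sp2=(675,190,.055)).items(): print(n,T(*a))
for n,a in dict(fin=(222,193,.256),g0=(415,275,.193),g1=(492,342,.193),frL=(440,252,.03),frR=(475,282,.03),r1=(240,37,.044),r2=(289,63,.044),r3=(163,160,.044),r4=(113,128,.044)).items(): print(n,C(*a))
E
```

```text
fin [0.6304 0.0136 0.256 ]
fr [0.4086 0.0147 0.03  ]
bk [0.5255 0.02   0.03  ]
g0 [0.5444 0.1879 0.193 ]
g1 [0.5485 0.1078 0.193 ]
tab [0.5438 0.0202 0.084 ]
r1 [ 0.5337 -0.229   0.044 ]
r2 [ 0.5487 -0.2901  0.044 ]
r3 [ 0.3819 -0.327   0.044 ]
r4 [ 0.3676 -0.2652  0.044 ]
sp1 [ 0.6927 -0.1894  0.1   ]
sp2 [ 0.6941 -0.3504  0.055 ]
fin [0.6359 0.0184 0.256 ]
g0 [0.5453 0.112  0.193 ]
g1 [0.5443 0.1882 0.193 ]
frL [4.127e-01 2.000e-04 3.000e-02]
frR [0.4124 0.0433 0.03  ]
r1 [ 0.3871 -0.3157  0.044 ]
r2 [ 0.3738 -0.257   0.044 ]
r3 [ 0.5384 -0.2233  0.044 ]
r4 [ 0.5499 -0.2848  0.044 ]
```

>>> {"method": "arm_command", "body": {"motion": [[85,[0,0,-0.2],0.128],[85,[0,0,-0.2],0.128],[85,[0,0,-0.2],0.128],[85,[0.1025,-0.1745,0],0],[85,[0.1025,-0.1745,0],0]]}}

```text
time: 0.67
position: [0.2545, -0.5438, 0.3472]
orientation: [0.004, 1.0, 0.017, 0.001]
ft_force: [1.9, -0.0, -0.4]
grip_width: 0.995
grasp_force: 0.0
```

>>> {"method": "arm_command", "body": {"motion": [[85,[0.1025,-0.1745,0],0],[85,[0.1025,-0.1745,0],0],[85,[0.1025,-0.1745,0],0],[85,[0.1025,-0.1745,0],0],[85,[0.1025,-0.1745,0],0]]}}

```text
time: 1.08
position: [0.3515, -0.3609, 0.3443]
orientation: [0.0, 1.0, 0.02, 0.0]
ft_force: [1.5, -1.2, -0.3]
grip_width: 0.993
grasp_force: 0.0
```

>>> {"method": "arm_command", "body": {"motion": [[85,[0.1025,-0.1745,0],0],[85,[0.1025,-0.1745,0],0],[85,[0.1025,-0.1745,0],0],[85,[0.1025,-0.1745,0],0],[85,[0.1025,-0.1745,0],0]]}}

```text
time: 1.5
position: [0.4471, -0.1826, 0.3445]
orientation: [0.0, 1.0, 0.02, 0.0]
ft_force: [0.1, 0.9, 0.7]
grip_width: 0.993
grasp_force: 0.0
```

>>> {"method": "arm_command", "body": {"motion": [[85,[0.1025,-0.1745,0],0],[85,[0.1025,-0.1745,0],0],[85,[0.1025,-0.1745,0],0],[85,[0.1,-0.17,0],0],[85,[0,0,0],0]]}}

```text
time: 1.92
position: [0.5252, -0.0318, 0.3439]
orientation: [-0.004, 1.0, 0.027, 0.001]
ft_force: [-0.1, 1.3, -0.7]
grip_width: 0.998
grasp_force: 0.0
```

Run:
```python
from h import *
w=snap("wrist"); cv2.imwrite("pics/w1.png",w["frame"][:,:,::-1])
print(bot.state()["position"],w["fx"],w["cx"],w["cy"])
for n,p in dict(fin=(.633,.016,.256),tabtop=(.546,.02,.084),front=(.41,.018,.03),grip=(.546,.148,.193)).items(): print(n,np.round(px(w,p)))
```

```text
[ 0.52376227 -0.03690329  0.34380974] 347.4561650858519 313.61802573997164 238.94643592749927
fin [249.  74.]
tabtop [273. 177.]
front [277. 268.]
grip [111. 185.]
```

View pics/w1.png

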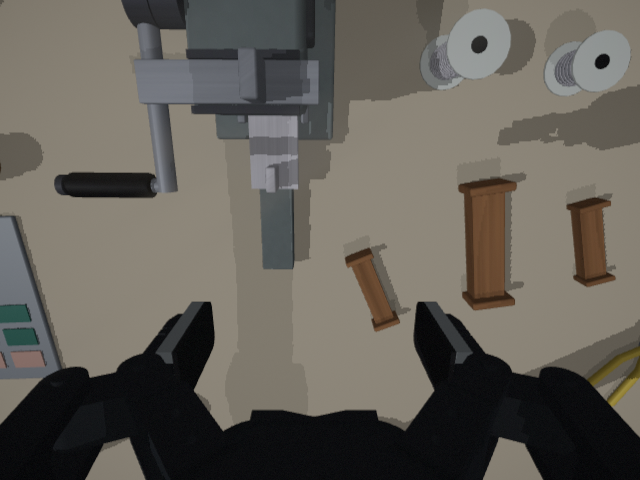

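Wrist view agrees with the prediction: fin about (250,72), tongue front corners (262,268) and (293,268), grip ends (57,184) and (157,186), tab (271,178), rest cheeks (459,186)–(516,181) and (463,304)–(514,298). I'll refine from these.

Run:
```python
from h import *
w=snap("wrist")
for n,a in dict(finL=(239,72,.256),finR=(259,72,.256),finT=(250,46,.256),finB=(250,98,.256),f1=(262.5,268,.03),f2=(293,268,.03),b1=(261,192,.03),b2=(292,192,.03),dL=(249.5,150,.046),dR=(297.5,150,.046),dF=(273,190,.046),g0=(56,184,.193),g1=(157,185.5,.193),bar1=(139,103,.216),bar2=(317,103,.216),r1=(459,186,.044),r2=(516,181,.044),r3=(514,298,.044),r4=(463,304,.044)).items(): print(n,ray(w,*a).round(4))
import cv2
f=w["frame"]; c=cv2.resize(np.hstack([f[40:210,225:325],f[170:315,440:530].repeat(1,0) if 0 else cv2.copyMakeBorder(f[170:315,440:530],0,25,0,0,0)]),None,fx=3.4,fy=3.4,interpolation=cv2.INTER_CUBIC)
cv2.imwrite("pics/w1c.png",c[:,:,::-1])
```

```text
finL [0.6322 0.0163 0.256 ]
finR [0.6328 0.0038 0.256 ]
finT [0.6471 0.0094 0.256 ]
finB [0.6174 0.0095 0.256 ]
f1 [0.4065 0.0328 0.03  ]
f2 [ 0.4088 -0.0111  0.03  ]
b1 [0.5166 0.0355 0.03  ]
b2 [ 0.5187 -0.0062  0.03  ]
dL [0.5718 0.0478 0.046 ]
dR [ 0.5748 -0.0123  0.046 ]
dF [0.5229 0.0176 0.046 ]
g0 [0.5439 0.1896 0.193 ]
g1 [0.547  0.1019 0.193 ]
bar1 [0.6126 0.0998 0.216 ]
bar2 [ 0.6193 -0.0334  0.216 ]
r1 [ 0.54   -0.2229  0.044 ]
r2 [ 0.5502 -0.295   0.044 ]
r3 [ 0.3847 -0.3296  0.044 ]
r4 [ 0.3714 -0.2585  0.044 ]
```

View pics/w1c.png

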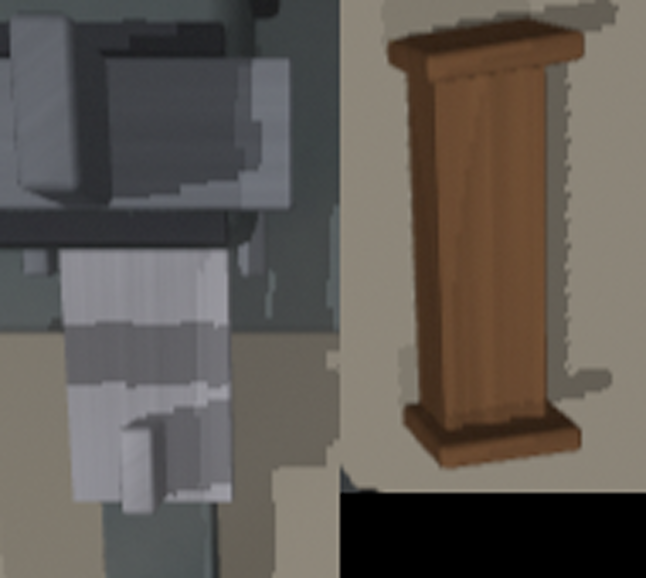

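The crop comes from a second picture, and the arm had still been settling, so I'll recompute from the crop's own pixels and pose.

Run:
```python
from h import *
w=snap("wrist"); cv2.imwrite("pics/w2.png",w["frame"][:,:,::-1]); print(bot.state()["position"],bot.state()["orientation"])
def A(x,y): return 225+x/3.4-.4,40+y/3.4-.4
def B(x,y): return 440+(x-340)/3.4-.4,170+y/3.4-.4
for n,a in dict(finTL=A(12,15)+(.256,),finTR=A(72,15)+(.256,),finBL=A(22,190)+(.256,),finBR=A(78,190)+(.256,),dL=A(75,500)+(.046,),dR=A(231,500)+(.046,),dL2=A(60,250)+(.046,),dR2=A(227,250)+(.046,),bar1=A(0,207)+(.216,),bar2=A(290,207)+(.216,),tab1=A(122,428)+(.084,),tab2=A(162,428)+(.084,),tabF=A(140,510)+(.084,),r1=B(390,45)+(.044,),r2=B(581,28)+(.044,),r3=B(579,435)+(.044,),r4=B(443,452)+(.044,),i1=B(437,428)+(.03,),i2=B(545,415)+(.03,),i3=B(546,66)+(.03,),i4=B(435,80)+(.03,)).items(): print(n,ray(w,*a).round(4))
g=cv2.cvtColor(w["frame"],cv2.COLOR_RGB2HSV)
m=((g[:,:,2]<60)).astype(np.uint8); m[:150]=0; m[215:]=0; m[:,180:]=0
n,l,st,ce=cv2.connectedComponentsWithStats(m)
for i in range(1,n):
    if st[i,4]>300:
        print(st[i],ce[i], [ray(w,x,y,.193).round(4) for x,y in ((st[i,0],ce[i][1]),(st[i,0]+st[i,2],ce[i][1]))])
        ys,xs=np.where(l==i); v=cv2.fitLine(np.float32(np.c_[xs,ys]),cv2.DIST_L2,0,.01,.01).ravel(); print(v)
```

```text
[ 0.52241342 -0.04291718  0.34392183] [ 3.95890310e-04  9.99800876e-01  1.99455803e-02 -4.75068013e-04]
finTL [0.6469 0.0181 0.256 ]
finTR [0.6473 0.0073 0.256 ]
finBL [0.6177 0.0171 0.256 ]
finBR [0.6181 0.0066 0.256 ]
dL [0.525  0.0471 0.046 ]
dR [ 0.5276 -0.0122  0.046 ]
dL2 [0.6143 0.0513 0.046 ]
dR2 [ 0.617  -0.0084  0.046 ]
bar1 [0.617 0.031 0.216]
bar2 [ 0.6199 -0.0327  0.216 ]
tab1 [0.5567 0.0236 0.084 ]
tab2 [0.5573 0.01   0.084 ]
tabF [0.5288 0.0174 0.084 ]
r1 [ 0.5417 -0.2209  0.044 ]
r2 [ 0.5513 -0.2921  0.044 ]
r3 [ 0.382 -0.328  0.044]
r4 [ 0.3715 -0.2721  0.044 ]
i1 [ 0.3758 -0.2747  0.03  ]
i2 [ 0.3841 -0.3203  0.03  ]
i3 [ 0.5344 -0.2895  0.03  ]
i4 [ 0.5269 -0.2467  0.03  ]
[  41  171  104   25 2291] [ 93.00654736 183.31994762] [array([0.5443, 0.1978, 0.193 ]), array([0.5484, 0.1077, 0.193 ])]
[9.9999899e-01 1.4093023e-03 9.3006546e+01 1.8331995e+02]
```

Consistent: fin (0.6325, 0.012), press yaw ≈0.045, die centre ≈(0.596, 0.021), grip ≈(0.546, 0.150). Going to the fin.

>>> {"method": "arm_command", "body": {"motion": [[85,[0.14,-0.064,0],0.002],[85,[0.14,-0.064,0],0.002],[85,[0.14,-0.064,0],0.002],[85,[0.14,-0.064,0],0],[85,[0,0,0.1],0]]}}

```text
time: 2.48
position: [0.6383, 0.0145, 0.3265]
orientation: [-0.001, 1.0, 0.018, 0.005]
ft_force: [0.6, 0.5, 0.2]
grip_width: 0.996
grasp_force: 0.0
```

>>> {"method": "arm_command", "body": {"motion": [[85,[0,0,0.1],0],[85,[0,0,0.1],0],[85,[0,0,0.1],0],[85,[0,0,0.095],0],[85,[0,0,0],0]]}}

```text
time: 2.9
position: [0.6296, 0.0093, 0.2409]
orientation: [0.001, 1.0, 0.015, -0.005]
ft_force: [-0.2, 0.4, -0.3]
grip_width: 0.992
grasp_force: 0.0
```

>>> {"method": "arm_command", "body": {"motion": [[85,[0,0,0],0],[85,[0,0,0],0]]}}

```text
time: 3.07
position: [0.6334, 0.0112, 0.2467]
orientation: [0.0, 1.0, 0.016, 0.001]
ft_force: [0.9, 0.3, 0.3]
grip_width: 0.996
grasp_force: 0.0
```

>>> {"method": "arm_command", "body": {"motion": [[5,[0,0,0],0],[5,[0,0,0],0],[5,[0,0,0],0],[5,[0,0,0],0],[5,[0,0,0],0]], "squeeze": 40}}

```text
time: 3.48
position: [0.6328, 0.0127, 0.2456]
orientation: [-0.0, 1.0, 0.017, 0.0]
ft_force: [0.9, -0.4, -0.5]
grip_width: 0.294
grasp_force: 0.0
```

>>> {"method": "arm_command", "body": {"motion": [[5,[0,0,0],0],[5,[0,0,0],0],[5,[0,0,0],0]]}}

```text
time: 3.73
position: [0.6328, 0.0135, 0.2457]
orientation: [-0.001, 1.0, 0.018, 0.0]
ft_force: [-0.0, 2.2, 2.1]
grip_width: 0.116
grasp_force: 39.2
```

>>> {"method": "arm_command", "body": {"motion": [[5,[0,0.04,0],0],[5,[0,0.04,0],0],[5,[0,0.04,0],0],[5,[0,0.04,0],0],[5,[0,0.04,0],0]]}}

```text
time: 4.15
position: [0.6346, -0.0234, 0.2457]
orientation: [-0.005, 1.0, 0.018, 0.001]
ft_force: [-0.6, 15.9, 2.9]
grip_width: 0.117
grasp_force: 39.5
```

>>> {"method": "arm_command", "body": {"motion": [[5,[0,0.025,0],0],[5,[0,0,0],0],[5,[0,0,0],0],[5,[0,0,0],0]]}}

```text
time: 4.48
position: [0.6346, -0.0233, 0.2457]
orientation: [-0.007, 1.0, 0.02, 0.001]
ft_force: [-0.1, 13.1, 3.1]
grip_width: 0.114
grasp_force: 39.5
```

>>> {"method": "arm_command", "body": {"motion": [[40,[0,-0.01,0],0],[40,[0,0,0],0],[60,[0,0,0],0],[60,[0,0,-0.1],0],[60,[0,0,-0.15],0]]}}

```text
time: 4.9
position: [0.6317, -0.0339, 0.2916]
orientation: [0.001, 1.0, 0.015, -0.005]
ft_force: [-0.7, -0.5, 0.0]
grip_width: 0.697
grasp_force: 0.0
```

>>> {"method": "arm_command", "body": {"motion": [[60,[0,0,-0.15],0],[60,[0,0,0],0],[60,[0,0,0],0]]}}

```text
time: 5.15
position: [0.6349, -0.0332, 0.3271]
orientation: [0.001, 1.0, 0.015, 0.002]
ft_force: [0.0, -1.0, -0.2]
grip_width: 0.702
grasp_force: 0.0
```

Run:
```python
from h import *
s=bot.state(); print(s["joints"].round(3),s["position"].round(4))
w=snap("wrist"); cv2.imwrite("pics/w3.png",w["frame"][:,:,::-1])
```

```text
[ 0.116  0.526 -0.176  1.298  0.093  1.321 -1.599] [ 0.6349 -0.0332  0.3271]
```

View pics/w3.png

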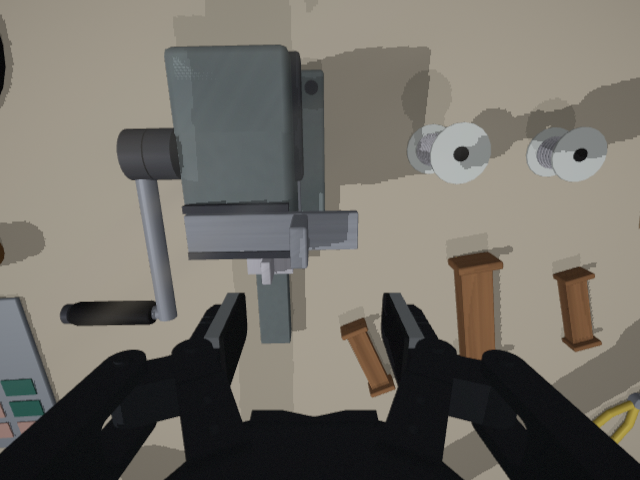

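Lock bar is drawn to the right, its fin at (300,240), well off the lever rod at (155,230); grip at (108,312). Now moving to the grip, turning 90°.

>>> {"method": "arm_command", "body": {"motion": [[60,[-0.07,-0.16,0],0],[60,[-0.07,-0.16,0],0],[60,[-0.07,-0.16,0],0],[60,[-0.07,-0.16,0],0],[60,[-0.07,-0.16,0],0]]}}

```text
time: 5.62
position: [0.5571, 0.1267, 0.3233]
orientation: [0.001, 1.0, 0.016, -0.002]
ft_force: [0.9, 0.0, 0.0]
grip_width: 0.702
grasp_force: 0.0
```

>>> {"method": "arm_command", "body": {"motion": [[60,[-0.07,-0.16,0],0],[60,[0,0,0],-0.1554],[60,[0,0,0],-0.1554],[60,[0,0,0],-0.1554],[60,[0,0,0],-0.1554]]}}

```text
time: 6.03
position: [0.5429, 0.1572, 0.3232]
orientation: [0.001, 0.965, 0.261, -0.002]
ft_force: [-0.4, -0.1, 0.3]
grip_width: 0.704
grasp_force: 0.0
```

>>> {"method": "arm_command", "body": {"motion": [[60,[0,0,0],-0.1554],[60,[0,0,0],-0.1554],[60,[0,0,0],-0.1554],[60,[0,0,0],-0.1554],[60,[0,0,0],-0.1554]]}}

```text
time: 6.45
position: [0.5431, 0.1568, 0.3231]
orientation: [0.0, 0.843, 0.539, -0.002]
ft_force: [-0.1, -0.3, 0.1]
grip_width: 0.703
grasp_force: 0.0
```

>>> {"method": "arm_command", "body": {"motion": [[60,[0,0,0],-0.1554],[60,[0,0,0],-0.1554],[60,[0,0,0],-0.1554],[60,[0,0,0],-0.1554],[60,[0,0,0],0]]}}

```text
time: 6.87
position: [0.5432, 0.1568, 0.3232]
orientation: [-0.001, 0.689, 0.725, -0.002]
ft_force: [0.3, 0.3, -0.4]
grip_width: 0.704
grasp_force: 0.0
```

>>> {"method": "arm_command", "body": {"motion": [[60,[0,0,0],0],[60,[0,0,0],0]]}}

```text
time: 7.03
position: [0.5434, 0.1577, 0.3242]
orientation: [-0.0, 0.69, 0.724, -0.001]
ft_force: [-0.7, 0.2, -0.1]
grip_width: 0.698
grasp_force: 0.0
```

Run:
```python
from h import *
w=snap("wrist"); s=bot.state(); print(s["joints"].round(3),s["position"].round(4),s["orientation"].round(4), 2*np.arctan2(s["orientation"][2],s["orientation"][1]))
cv2.imwrite("pics/w4.png",w["frame"][:,:,::-1])
m=(w["frame"].max(2)<60).astype(np.uint8)
n,l,st,ce=cv2.connectedComponentsWithStats(m)
p=px(w,(.546,.15,.193)); print(p)
for i in range(1,n):
    if st[i,4]>300: print(st[i],ce[i],ray(w,*ce[i],.193).round(4))
```

```text
[ 0.056  0.454 -0.597  1.498  0.261  1.272 -0.523] [0.5434 0.1581 0.3246] [-1.000e-04  6.900e-01  7.238e-01 -7.000e-04] 1.6186077585484604
[np.float64(316.7207399330059), np.float64(235.1175715594583)]
[ 473    0  150   40 4052] [544.17028628  15.50666338] [0.6983 0.3197 0.193 ]
[ 305  187   26   96 2269] [317.56368444 235.80784487] [0.5467 0.1494 0.193 ]
[  0 256  13  67 378] [  6.42857143 288.78306878] [0.2717 0.0866 0.193 ]
[    0   272   640   208 62231] [324.2189584 411.5554145] [ 0.5629 -0.0352  0.193 ]
```

Grip confirmed at (0.547, 0.149). Descend 131 mm, close.

>>> {"method": "arm_command", "body": {"motion": [[60,[0,0.015,0.131],0],[60,[0,0,0.131],0],[60,[0,0,0.131],0],[60,[0,0,0.131],0],[60,[0,0,0.131],0]]}}

```text
time: 7.5
position: [0.5465, 0.1585, 0.1931]
orientation: [0.0, 0.69, 0.724, 0.0]
ft_force: [0.7, 0.6, 0.1]
grip_width: 0.702
grasp_force: 0.0
```

>>> {"method": "arm_command", "body": {"motion": [[60,[0,0,0],0],[60,[0,0,0],0],[10,[0,0,0],0],[10,[0,0,0],0],[10,[0,0,0],0]]}}

```text
time: 7.92
position: [0.5476, 0.1594, 0.1961]
orientation: [0.001, 0.689, 0.725, 0.002]
ft_force: [-0.0, -0.1, -0.3]
grip_width: 0.279
grasp_force: 0.0
```

>>> {"method": "arm_command", "body": {"motion": [[10,[0,0,0],0],[10,[0,0,0],0],[10,[0,0,0],0]]}}

```text
time: 8.17
position: [0.5467, 0.1592, 0.1955]
orientation: [0.0, 0.689, 0.725, 0.001]
ft_force: [-1.8, -0.4, 5.3]
grip_width: 0.118
grasp_force: 3.7
```

The fingers reached 10 mm on a 22 mm sleeve, so something is off. Looking.

Run:
```python
from h import *
s=snap("scene");w=snap("wrist"); st=bot.state(); print(st["position"],st["grip_width"],st["grasp_force"],st["ft_force"])
a=cv2.resize(s["frame"][160:350,205:405],(400,380),interpolation=cv2.INTER_CUBIC); b=cv2.resize(w["frame"][120:480,130:510],(400,380))
cv2.imwrite("pics/p5.png",np.hstack([a,b])[:,:,::-1])
print(px(s,st["position"]),px(w,st["position"]))
```

```text
[0.54669191 0.15916477 0.19537823] 0.11764950745727895 4.0487951785326 [-2.04718483 -0.55971988  7.05262229]
[np.float64(358.3021031775077), np.float64(260.0098960944413)] [np.float64(313.77416901793384), np.float64(298.5840373323076)]
```

View pics/p5.png

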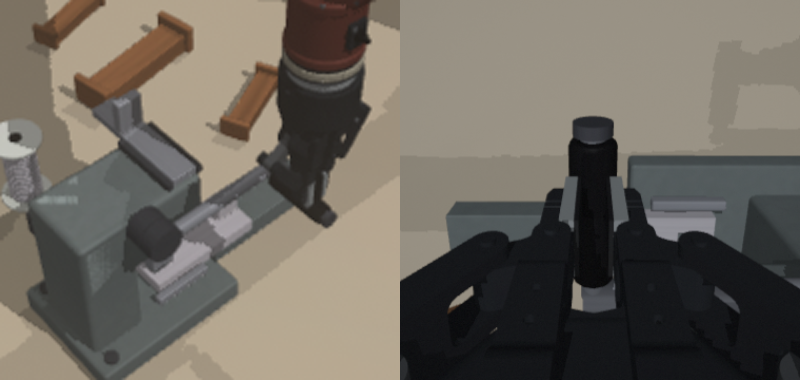

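The sleeve sits low between the fingertips (right panel, sleeve running from (590,130) down to (595,285) between the pads), so the pads are too high on it. Open, go 14 mm lower, close again.

>>> {"method": "arm_command", "body": {"motion": [[50,[0,0,0],0],[50,[0,0,0],0],[50,[0,0,0],0],[50,[0,0,0.035],0],[50,[0,0,0.035],0]]}}

```text
time: 8.68
position: [0.5467, 0.1587, 0.1797]
orientation: [0.0, 0.689, 0.725, 0.0]
ft_force: [-0.1, -0.3, 0.0]
grip_width: 0.585
grasp_force: 0.0
```

>>> {"method": "arm_command", "body": {"motion": [[50,[0,0,0],0],[12,[0,0,0],0],[12,[0,0,0],0],[12,[0,0,0],0],[12,[0,0,0],0]]}}

```text
time: 9.1
position: [0.5464, 0.1589, 0.1804]
orientation: [-0.0, 0.689, 0.725, -0.0]
ft_force: [-0.8, 0.5, -0.2]
grip_width: 0.238
grasp_force: 40.2
```

>>> {"method": "arm_command", "body": {"motion": [[12,[0,0,0],0],[12,[0,0,0],0]]}}

```text
time: 9.27
position: [0.5464, 0.1589, 0.1803]
orientation: [-0.0, 0.689, 0.725, 0.0]
ft_force: [-1.2, -0.5, 0.1]
grip_width: 0.234
grasp_force: 40.2
```

>>> {"method": "arm_command", "body": {"motion": [[12,[0,0.0035,-0.07],0],[12,[0,0.0105,-0.069],0],[12,[0,0.0175,-0.068],0],[12,[0,0.024,-0.066],0],[12,[0,0.0305,-0.063],0]]}}

```text
time: 9.68
position: [0.5628, 0.1596, 0.2466]
orientation: [-0.001, 0.689, 0.725, -0.001]
ft_force: [0.7, 1.2, -7.8]
grip_width: 0.235
grasp_force: 39.8
```

>>> {"method": "arm_command", "body": {"motion": [[12,[0,0.0365,-0.06],0],[12,[0,0.0425,-0.056],0],[12,[0,0.0475,-0.051],0],[12,[0,0.0525,-0.046],0],[12,[0,0.045,-0.033],0]]}}

```text
time: 10.1
position: [0.6065, 0.1618, 0.2956]
orientation: [-0.002, 0.689, 0.725, -0.003]
ft_force: [-3.6, 0.9, -3.4]
grip_width: 0.234
grasp_force: 40.2
```

>>> {"method": "arm_command", "body": {"motion": [[12,[0,0,0],0],[12,[0,0,0],0],[12,[0,0,0],0]]}}

```text
time: 10.35
position: [0.6084, 0.1619, 0.2967]
orientation: [0.0, 0.689, 0.725, 0.0]
ft_force: [-1.5, -0.7, 0.6]
grip_width: 0.237
grasp_force: 40.6
```

>>> {"method": "arm_command", "body": {"motion": [[50,[0,0,0],0],[50,[0,0,0],0],[50,[0,0,0],0],[50,[0,0,-0.1],0],[50,[0,0,-0.1],0]]}}

```text
time: 10.77
position: [0.6081, 0.1613, 0.3359]
orientation: [-0.001, 0.689, 0.725, -0.001]
ft_force: [0.4, 0.0, 1.1]
grip_width: 0.581
grasp_force: 0.0
```

>>> {"method": "arm_command", "body": {"motion": [[50,[0,0,-0.1],0],[50,[0,0,-0.1],0],[50,[-0.14,-0.115,0],0],[50,[-0.14,-0.115,0],0],[50,[-0.14,-0.115,0],0]]}}

```text
time: 11.18
position: [0.5433, 0.0742, 0.3767]
orientation: [0.0, 0.689, 0.725, 0.001]
ft_force: [0.9, -0.8, -0.7]
grip_width: 0.584
grasp_force: 0.0
```

>>> {"method": "arm_command", "body": {"motion": [[50,[-0.14,-0.115,0],0],[50,[-0.14,-0.115,0],0],[50,[0,0,0],-0.154],[50,[0,0,0],-0.154],[50,[0,0,0],-0.154]]}}

```text
time: 11.6
position: [0.5005, 0.0154, 0.3771]
orientation: [0.001, 0.545, 0.838, 0.0]
ft_force: [-0.7, 0.1, -0.2]
grip_width: 0.586
grasp_force: 0.0
```

>>> {"method": "arm_command", "body": {"motion": [[50,[0,0,0],-0.154],[50,[0,0,0],-0.154],[50,[0,0,0],-0.154],[50,[0,0,0],-0.154],[50,[0,0,0],-0.154]]}}

```text
time: 12.02
position: [0.5008, 0.0163, 0.3769]
orientation: [0.001, 0.27, 0.963, 0.0]
ft_force: [-0.5, 0.5, 0.1]
grip_width: 0.581
grasp_force: 0.0
```

>>> {"method": "arm_command", "body": {"motion": [[50,[0,0,0.1],-0.154],[50,[0,0,0.1],-0.154],[50,[0,0,0.1],-0.154],[50,[0,0,0.1],-0.154],[50,[0,0,0.05],-0.154]]}}

```text
time: 12.43
position: [0.4997, 0.0157, 0.2846]
orientation: [-0.001, -0.029, 1.0, -0.0]
ft_force: [-0.0, 0.3, 0.5]
grip_width: 0.59
grasp_force: 0.0
```

>>> {"method": "arm_command", "body": {"motion": [[50,[0,0,0],0],[50,[0,0,0],0],[50,[0,0,0],0]]}}

```text
time: 12.68
position: [0.5014, 0.0166, 0.2877]
orientation: [0.001, -0.025, 1.0, 0.0]
ft_force: [-0.5, 0.4, -0.8]
grip_width: 0.586
grasp_force: 0.0
```

Run:
```python
from h import *
w=snap("wrist"); s=bot.state(); print(s["joints"].round(3),s["position"].round(4),s["orientation"].round(4), 2*np.arctan2(s["orientation"][2],s["orientation"][1]))
cv2.imwrite("pics/w6.png",w["frame"][:,:,::-1]); np.savez("w6",R=w["R"],c=w["c"],fx=w["fx"],fy=w["fy"],cx=w["cx"],cy=w["cy"])
```

```text
[ 0.555  0.448 -0.935  1.729  0.39   1.161  1.13 ] [0.5015 0.0167 0.2878] [ 1.300e-03 -2.490e-02  9.997e-01  1.000e-04] 3.191455711426054
```

View pics/w6.png

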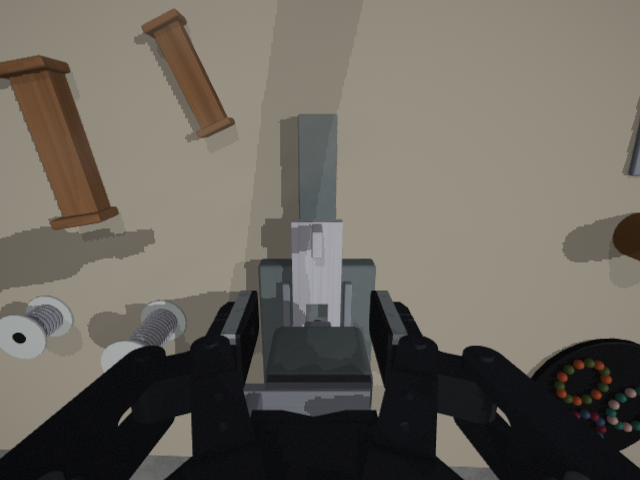

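Wrist view (turned round): tongue from (317,113) to (317,220), plate front corners (292,222) and (342,222), tab top near (318,245), ram hole at (316,312) and free.

Run:
```python
from h import *
w=dict(np.load("w6.npz"))
for n,a in dict(tL=(311,258,.084),tR=(322,258,.084),tfront=(317,228,.084),dL=(292,222,.046),dR=(342,222,.046),dL2=(294,290,.046),dR2=(341,290,.046),f1=(299,114,.03),f2=(336,114,.03)).items(): print(n,ray(w,*a).round(4))
im=cv2.imread("pics/w6.png",0)
for r in (240,248,256): print(r,im[r,286:348:2].tolist())
print(im[214:264:2,317].tolist())
```

```text
tL [0.558  0.0176 0.084 ]
tR [0.5574 0.0295 0.084 ]
tfront [0.5239 0.0223 0.084 ]
dL [ 0.5287 -0.0063  0.046 ]
dR [0.5258 0.052  0.046 ]
dL2 [ 0.6158 -0.0011  0.046 ]
dR2 [0.6129 0.0572 0.046 ]
f1 [ 0.4092 -0.0032  0.03  ]
f2 [0.4072 0.0377 0.03  ]
240 [87, 87, 88, 103, 105, 104, 100, 101, 103, 105, 104, 104, 119, 121, 158, 160, 161, 162, 146, 157, 163, 162, 162, 162, 162, 163, 162, 163, 151, 145, 145]
248 [86, 87, 88, 103, 105, 104, 100, 101, 104, 104, 104, 122, 119, 123, 161, 160, 159, 162, 143, 157, 162, 161, 162, 162, 161, 163, 163, 163, 136, 144, 145]
256 [87, 87, 87, 146, 151, 150, 146, 148, 149, 151, 165, 163, 162, 125, 164, 165, 166, 164, 137, 151, 163, 161, 162, 162, 162, 164, 162, 163, 141, 144, 145]
[97, 96, 98, 95, 141, 105, 98, 97, 97, 129, 159, 159, 160, 160, 160, 162, 163, 159, 160, 162, 163, 164, 143, 149, 148]
```

>>> {"method": "arm_command", "body": {"motion": [[50,[-0.1,0.003,0],0],[50,[-0.103,0.0035,0],0],[50,[0,0,0.18],0],[50,[0,0,0.18],0],[50,[0,0,0.18],0]]}}

```text
time: 13.15
position: [0.5428, 0.02, 0.179]
orientation: [0.002, -0.025, 1.0, 0.0]
ft_force: [0.2, 0.2, -0.9]
grip_width: 0.586
grasp_force: 0.0
```

>>> {"method": "arm_command", "body": {"motion": [[50,[0,0,0.18],0],[50,[0,0,0.18],0],[50,[0,0,0.1],0],[50,[0,0,0.05],0],[50,[0,0,0],0]]}}

```text
time: 13.57
position: [0.5408, 0.0195, 0.0755]
orientation: [-0.001, -0.026, 1.0, -0.0]
ft_force: [-0.2, 0.0, 1.0]
grip_width: 0.581
grasp_force: 0.0
```

>>> {"method": "arm_command", "body": {"motion": [[50,[0,0,0],0],[50,[0,0,0],0]]}}

```text
time: 13.73
position: [0.5429, 0.0203, 0.0787]
orientation: [0.002, -0.026, 1.0, 0.0]
ft_force: [0.6, -0.1, 0.5]
grip_width: 0.585
grasp_force: 0.0
```

>>> {"method": "arm_command", "body": {"motion": [[50,[0,0,0.025],0],[50,[0,0,0],0],[4,[0,0,0],0],[4,[0,0,0],0],[4,[0,0,0],0]], "squeeze": 30}}

```text
time: 14.15
position: [0.5414, 0.0199, 0.072]
orientation: [0.0, -0.026, 1.0, 0.0]
ft_force: [-1.7, 3.1, 1.9]
grip_width: 0.167
grasp_force: 1.4
```

>>> {"method": "arm_command", "body": {"motion": [[4,[0,0,0],0],[4,[0,0,0],0],[4,[0,0,0],0]]}}

```text
time: 14.4
position: [0.5413, 0.0202, 0.072]
orientation: [0.0, -0.026, 1.0, 0.0]
ft_force: [-0.5, 1.5, 3.3]
grip_width: 0.123
grasp_force: 30.7
```

>>> {"method": "arm_command", "body": {"motion": [[4,[0.03,0,0],0],[4,[0.05,0,0],0],[4,[0.05,0,0],0],[4,[0.05,0,0],0],[4,[0.05,0,0],0]]}}

```text
time: 14.82
position: [0.4966, 0.0172, 0.072]
orientation: [0.002, -0.026, 1.0, 0.0]
ft_force: [2.8, -0.6, 0.7]
grip_width: 0.129
grasp_force: 30.4
```

>>> {"method": "arm_command", "body": {"motion": [[4,[0.05,0,0],0],[4,[0.05,0,0],0],[4,[0.05,0,0],0],[4,[0.02,0,0],0],[4,[0,0,0],0]]}}

```text
time: 15.23
position: [0.4608, 0.0153, 0.072]
orientation: [0.0, -0.026, 1.0, -0.0]
ft_force: [-0.1, 0.1, 6.1]
grip_width: 0.124
grasp_force: 30.9
```

>>> {"method": "arm_command", "body": {"motion": [[4,[0,0,0],0],[4,[0,0,0],0]]}}

```text
time: 15.4
position: [0.4608, 0.0153, 0.072]
orientation: [-0.001, -0.026, 1.0, -0.001]
ft_force: [-0.4, 0.2, 6.9]
grip_width: 0.131
grasp_force: 31.2
```

>>> {"method": "arm_command", "body": {"motion": [[50,[0,0,0],0],[50,[0,0,0],0],[50,[0,0,0],0],[50,[0,0,0],0],[85,[0,0,-0.1],0]]}}

```text
time: 15.82
position: [0.459, 0.0148, 0.0893]
orientation: [-0.004, -0.026, 1.0, -0.0]
ft_force: [0.2, 0.4, 0.9]
grip_width: 0.709
grasp_force: 0.0
```

>>> {"method": "arm_command", "body": {"motion": [[85,[0,0,-0.15],0],[85,[0,0,-0.18],0],[85,[0,0,-0.18],0],[85,[0,0,-0.18],0],[85,[0,0,-0.18],0]]}}

```text
time: 16.23
position: [0.4606, 0.0156, 0.2671]
orientation: [-0.001, -0.026, 1.0, 0.0]
ft_force: [1.3, -1.3, -0.4]
grip_width: 0.996
grasp_force: 0.0
```

>>> {"method": "arm_command", "body": {"motion": [[85,[0,0,0],0],[85,[0,0,0],0],[85,[0,0,0],0]]}}

```text
time: 16.48
position: [0.4606, 0.015, 0.2649]
orientation: [-0.001, -0.026, 1.0, -0.0]
ft_force: [-0.3, 1.0, -0.6]
grip_width: 0.998
grasp_force: 0.0
```

```bash
python3 - <<'E'
from h import *
w=snap("wrist"); t=snap("top"); s=bot.state(); print(s["position"].round(4))
cv2.imwrite("pics/w7.png",w["frame"][:,:,::-1])
for nm,k in(("w",w),("t",t)):
    g=cv2.cvtColor(k["frame"],cv2.COLOR_RGB2HSV); np.save(nm,k["frame"])
    b=px(k,(.515,.018,.046)); print(nm,b,k["frame"][int(b[1]),int(b[0])])
c=[px(w,p) for p in((.44,-.02,.046),(.59,.06,.046))]; print(c)
E
python3 - <<'E'
import numpy as np,cv2
f=np.load('w.npy').astype(int)
s=f.max(2)-f.min(2); v=f.sum(2)//3
for r in range(100,330,15): print(r,v[r,270:370:4].tolist())
E
```

```text
[0.4602 0.015  0.2641]
w [np.float64(313.05429913820694), np.float64(252.12000758607294)] [141 140 147]
t [np.float64(314.3078822654928), np.float64(255.8502351359133)] [68 32 24]
[[np.float64(280.9864962340391), np.float64(183.84319180179182)], [np.float64(344.92798196409336), np.float64(313.02671108244533)]]
100 [118, 118, 118, 118, 117, 118, 118, 118, 118, 118, 118, 117, 118, 118, 118, 118, 118, 118, 119, 118, 128, 130, 130, 130, 130]
115 [119, 118, 119, 119, 118, 119, 119, 118, 119, 118, 118, 119, 118, 118, 119, 119, 118, 119, 118, 131, 131, 130, 131, 130, 130]
130 [118, 118, 119, 118, 118, 119, 118, 117, 119, 118, 118, 118, 119, 119, 118, 119, 119, 119, 124, 130, 131, 130, 130, 130, 130]
145 [119, 119, 118, 119, 119, 118, 118, 118, 118, 119, 118, 119, 117, 118, 119, 119, 119, 126, 130, 130, 131, 130, 130, 131, 131]
160 [118, 118, 106, 83, 83, 84, 85, 75, 88, 89, 89, 88, 88, 89, 88, 89, 96, 127, 131, 131, 131, 131, 131, 131, 131]
175 [119, 119, 118, 82, 84, 84, 86, 74, 87, 86, 85, 84, 85, 84, 83, 91, 93, 129, 132, 131, 131, 132, 132, 131, 132]
190 [118, 102, 102, 85, 84, 83, 84, 
[... 443 characters left out ...]

250 [78, 78, 79, 78, 77, 142, 137, 141, 140, 140, 135, 153, 151, 156, 153, 154, 155, 152, 132, 132, 132, 133, 132, 132, 132]
265 [78, 79, 78, 78, 77, 140, 138, 140, 139, 137, 135, 153, 148, 155, 152, 153, 155, 151, 131, 132, 133, 132, 132, 132, 132]
280 [79, 77, 78, 77, 78, 137, 136, 138, 138, 136, 148, 153, 147, 155, 151, 152, 154, 150, 132, 132, 132, 133, 132, 132, 132]
295 [42, 43, 42, 45, 43, 135, 135, 139, 133, 77, 88, 89, 60, 60, 89, 151, 153, 150, 74, 73, 70, 74, 74, 64, 61]
310 [80, 79, 79, 79, 80, 94, 95, 96, 97, 89, 89, 95, 89, 90, 95, 96, 91, 95, 91, 91, 92, 91, 90, 91, 91]
325 [82, 81, 52, 96, 101, 81, 81, 82, 80, 81, 80, 90, 92, 91, 89, 90, 90, 62, 62, 106, 109, 89, 90, 90, 90]
```

Run:
```python
from h import *
f=np.load('w.npy').astype(int); v=f.sum(2)//3
print([(r,v[r,332]) for r in list(range(192,206))],[(r,v[r,332]) for r in range(286,318,2)])
for r in (225,275): print(v[r,284:294].tolist(),v[r,334:348].tolist())
w=snap("wrist")
for n,a in dict(F=(314,198,.046),L1=(288,250,.046),R1=(341,250,.046),L2=(288,215,.046),L3=(289,285,.046),R2=(342,215,.046),R3=(341,285,.046)).items(): print(n,ray(w,*a).round(4))
```

```text
[(192, np.int64(134)), (193, np.int64(153)), (194, np.int64(153)), (195, np.int64(154)), (196, np.int64(153)), (197, np.int64(154)), (198, np.int64(153)), (199, np.int64(153)), (200, np.int64(154)), (201, np.int64(154)), (202, np.int64(154)), (203, np.int64(154)), (204, np.int64(154)), (205, np.int64(154))] [(286, np.int64(151)), (288, np.int64(150)), (290, np.int64(150)), (292, np.int64(150)), (294, np.int64(150)), (296, np.int64(150)), (298, np.int64(149)), (300, np.int64(150)), (302, np.int64(150)), (304, np.int64(149)), (306, np.int64(150)), (308, np.int64(149)), (310, np.int64(91)), (312, np.int64(93)), (314, np.int64(93)), (316, np.int64(90))]
[78, 78, 78, 92, 97, 98, 98, 97, 98, 96] [154, 155, 155, 155, 154, 155, 155, 148, 134, 132, 133, 132, 133, 131]
[79, 78, 78, 77, 92, 133, 138, 137, 137, 136] [154, 153, 153, 152, 151, 151, 149, 135, 132, 132, 132, 132, 133, 132]
F [0.4523 0.0159 0.046 ]
L1 [ 0.5128 -0.0101  0.046 ]
R1 [0.5096 0.0493 0.046 ]
L2 [ 0.4725 -0.0114  0.046 ]
L3 [ 0.5556 -0.0076  0.046 ]
R2 [0.4694 0.0474 0.046 ]
R3 [0.5525 0.0526 0.046 ]
```

>>> {"method": "arm_command", "body": {"motion": [[85,[-0.153,0.0015,0],0],[85,[-0.153,0.0015,0],0],[85,[0,0,0.18],0],[85,[0,0,0.18],0],[85,[0,0,0.18],0]]}}

```text
time: 17.05
position: [0.5223, 0.0195, 0.1552]
orientation: [-0.001, -0.026, 1.0, 0.0]
ft_force: [0.4, -0.5, -0.6]
grip_width: 0.995
grasp_force: 0.0
```

>>> {"method": "arm_command", "body": {"motion": [[85,[0,0,0.18],0],[85,[0,0,0.16],0],[85,[0,0,0.1],0],[85,[0,0,0.04],0],[85,[0,0,0],0]]}}

```text
time: 17.47
position: [0.5205, 0.0193, 0.0591]
orientation: [-0.003, -0.026, 1.0, 0.0]
ft_force: [0.1, 0.3, -0.4]
grip_width: 0.994
grasp_force: 0.0
```

>>> {"method": "arm_command", "body": {"motion": [[85,[0,0,0],0],[85,[0,0,0],0]]}}

```text
time: 17.63
position: [0.5234, 0.0199, 0.0629]
orientation: [0.001, -0.026, 1.0, 0.0]
ft_force: [0.8, 0.1, 0.5]
grip_width: 0.994
grasp_force: 0.0
```

>>> {"method": "arm_command", "body": {"motion": [[85,[0.01,0,0.06],0],[85,[0,0,0.05],0],[85,[0,0,0.02],0],[85,[0,0,0],0],[85,[0,0,0],0]]}}

```text
time: 18.05
position: [0.5206, 0.0193, 0.036]
orientation: [0.0, -0.026, 1.0, 0.0]
ft_force: [0.2, 0.2, 0.9]
grip_width: 0.99
grasp_force: 0.0
```

>>> {"method": "arm_command", "body": {"motion": [[50,[0,0,0],0],[50,[0,0,0],0],[50,[0,0,0],0],[50,[0,0,0],0],[50,[0,0,0],0]], "squeeze": 70}}

```text
time: 18.47
position: [0.5207, 0.0193, 0.036]
orientation: [0.0, -0.026, 1.0, 0.0]
ft_force: [-0.1, -0.1, 2.2]
grip_width: 0.588
grasp_force: 1.1
```

Fingers passed through to 50 mm although the plate is 60 mm wide, so I'm checking before lifting.

Run:
```python
from h import *
s=snap("scene");w=snap("wrist"); st=bot.state(); print(st["position"],st["grip_width"],st["grasp_force"],st["ft_force"])
a=cv2.resize(s["frame"][190:340,260:400],(400,428),interpolation=cv2.INTER_CUBIC); b=cv2.resize(w["frame"][160:480,170:470],(400,428))
cv2.imwrite("pics/p8.png",np.hstack([a,b])[:,:,::-1])
print("tips at z",st["position"][2]-.019,px(s,st["position"]),px(w,st["position"]),px(w,st["position"]-[0,0,.019]))
print(px(w,(.52,.049,.046)),px(w,(.52,-.011,.046)))
```

```text
[0.52061806 0.01929344 0.03596485] 0.5864460273550455 1.4959439635276794 [-0.13141535  0.22740538  2.84182668]
tips at z 0.016964848185362095 [np.float64(323.23843778161296), np.float64(262.73722695550504)] [np.float64(311.85226622347443), np.float64(297.18092787421386)] [np.float64(312.01152831421035), np.float64(280.77469280872657)]
[np.float64(377.269368939505), np.float64(309.22866909052334)] [np.float64(244.6710573019913), np.float64(302.9922849047542)]
```

View pics/p8.png

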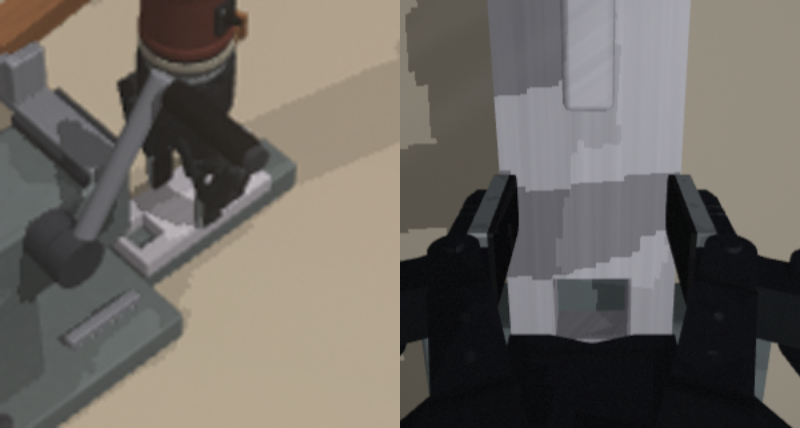

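The pads are resting on the plate's top face (right panel, pads at (505,220) and (680,220) over the plate). So the true fingertips are higher than the nominal figure, as with the sleeve. Open, go 14 mm lower, close again.

>>> {"method": "arm_command", "body": {"motion": [[85,[0,0,-0.01],0],[85,[0,0,0],0],[85,[0,0,0],0],[85,[0,0,0],0],[85,[0,0,0.03],0]]}}

```text
time: 18.98
position: [0.5211, 0.0195, 0.0322]
orientation: [0.001, -0.026, 1.0, 0.0]
ft_force: [1.1, 0.5, 0.6]
grip_width: 0.993
grasp_force: 0.0
```

>>> {"method": "arm_command", "body": {"motion": [[85,[0,0,0.03],0],[85,[0,0,0.02],0],[85,[0,0,0],0],[85,[0,0,0],0]]}}

```text
time: 19.32
position: [0.52, 0.0193, 0.0211]
orientation: [-0.001, -0.026, 1.0, 0.0]
ft_force: [0.2, 0.9, 0.2]
grip_width: 0.993
grasp_force: 0.0
```

>>> {"method": "arm_command", "body": {"motion": [[50,[0,0,0],0],[50,[0,0,0],0],[50,[0,0,0],0],[50,[0,0,0],0],[50,[0,0,0],0]]}}

```text
time: 19.73
position: [0.5206, 0.0192, 0.0224]
orientation: [0.0, -0.026, 1.0, -0.0]
ft_force: [-1.1, -0.2, 5.1]
grip_width: 0.68
grasp_force: 76.4
```

```bash
python3 -c "
from h import *
s=bot.state();print(bot.tips_ahead,s['grip_width'],s['grasp_force'],s['joints'].round(2))"
```

```text
0.019 0.6802684735679447 76.41693592071533 [ 0.33  0.8  -0.64  1.97  0.81  0.64  0.78]
```

Held across its middle (58 mm, 76 N). Lifting.

>>> {"method": "arm_command", "body": {"motion": [[50,[0,0,-0.03],0],[50,[0,0,-0.07],0],[50,[0,0,-0.1],0],[50,[0,0,-0.1],0],[50,[0,0,-0.1],0]]}}

```text
time: 20.15
position: [0.5192, 0.0188, 0.1016]
orientation: [-0.001, -0.026, 1.0, 0.0]
ft_force: [0.7, -0.1, -4.6]
grip_width: 0.681
grasp_force: 76.3
```

>>> {"method": "arm_command", "body": {"motion": [[50,[0,0,-0.1],0],[50,[0,0,0],0],[50,[0,0,0],0],[50,[0,0,0],0]]}}

```text
time: 20.48
position: [0.5191, 0.0184, 0.1202]
orientation: [-0.002, -0.026, 1.0, -0.0]
ft_force: [0.4, -0.3, -5.3]
grip_width: 0.679
grasp_force: 76.5
```

Weight ≈4–5 N carried. Carry to the rest.

>>> {"method": "arm_command", "body": {"motion": [[50,[0.015,-0.06,0],0],[50,[0.029,-0.123,0],0],[50,[0.029,-0.123,0],0],[50,[0.029,-0.123,0],0],[50,[0.029,-0.123,0],0]]}}

```text
time: 20.9
position: [0.4982, -0.0935, 0.1197]
orientation: [-0.002, -0.026, 1.0, 0.0]
ft_force: [-0.1, -0.4, -5.7]
grip_width: 0.678
grasp_force: 76.5
```

>>> {"method": "arm_command", "body": {"motion": [[50,[0.029,-0.123,0],0],[50,[0.029,-0.123,0],0],[50,[0.029,-0.123,0],0],[50,[0.029,-0.123,0],0],[50,[0.029,-0.123,0],0]]}}

```text
time: 21.32
position: [0.4756, -0.2177, 0.1196]
orientation: [-0.002, -0.026, 1.0, 0.001]
ft_force: [0.7, -0.7, -4.7]
grip_width: 0.683
grasp_force: 76.5
```

>>> {"method": "arm_command", "body": {"motion": [[50,[0.029,-0.123,0],0],[50,[0.029,-0.123,0],0],[50,[0.015,-0.06,0],0],[50,[0,0,0],-0.1],[50,[0,0,0],-0.101]]}}

```text
time: 21.73
position: [0.4646, -0.2791, 0.1199]
orientation: [-0.001, -0.105, 0.994, 0.001]
ft_force: [0.2, 0.1, -5.2]
grip_width: 0.678
grasp_force: 76.5
```

>>> {"method": "arm_command", "body": {"motion": [[50,[0,0,0],0],[50,[0,0,0],0],[50,[0,0,0],0]]}}

```text
time: 21.98
position: [0.4658, -0.2777, 0.121]
orientation: [-0.0, -0.104, 0.995, 0.001]
ft_force: [0.1, -0.1, -4.7]
grip_width: 0.679
grasp_force: 76.5
```

Run:
```python
from h import *
s=bot.state(); q=s["orientation"]; print(s["position"].round(4),2*np.arctan2(q[2],q[1])%(2*np.pi)-np.pi,s["grip_width"],s["grasp_force"])
w=snap("wrist"); cv2.imwrite("pics/w9.png",w["frame"][:,:,::-1])
# rest: brown mask
g=cv2.cvtColor(w["frame"],cv2.COLOR_RGB2HSV); print(g[240,320])
m=((g[:,:,0]<14)&(g[:,:,1]>110)&(g[:,:,2]>40)).astype(np.uint8)
n,l,st,ce=cv2.connectedComponentsWithStats(m)
for i in range(1,n):
    if st[i,4]>400:
        k=cv2.findContours((l==i).astype(np.uint8),cv2.RETR_EXTERNAL,cv2.CHAIN_APPROX_SIMPLE)[0][0]
        print(st[i].tolist(),cv2.approxPolyDP(k,3,True).reshape(-1,2).tolist())
for p in((.378,-.297,.044),(.378,-.297,.03),(.385,-.27,.044)): print(px(w,p))
# plate edges in view: predicted
for row in (120,160,200): print(row,(w["frame"][row,200:440:6].sum(1)//3).tolist())
```

```text
[ 0.4658 -0.2777  0.121 ] 0.2093799864981265 0.6789515387151107 76.48325085639954
[120  10 172]
[501, 61, 89, 189, 8224] [[584, 61], [558, 67], [565, 70], [558, 77], [554, 73], [553, 80], [554, 68], [501, 83], [501, 91], [512, 94], [508, 96], [510, 107], [515, 110], [511, 116], [513, 150], [519, 156], [514, 155], [514, 163], [519, 170], [515, 174], [521, 230], [514, 232], [514, 237], [534, 249], [589, 237], [587, 229], [574, 227], [572, 222], [567, 224], [564, 219], [566, 216], [572, 220], [566, 80], [578, 70], [585, 70]]
[265, 97, 54, 18, 596] [[265, 109], [268, 114], [281, 113], [318, 98], [268, 97]]
[42, 109, 122, 175, 7218] [[43, 117], [42, 122], [50, 122], [44, 126], [61, 127], [67, 135], [110, 272], [99, 276], [101, 283], [147, 277], [148, 271], [163, 258], [151, 255], [156, 253], [146, 220], [142, 221], [143, 227], [140, 221], [136, 226], [130, 216], [141, 203], [129, 166], [122, 171], [114, 166], [120, 164], [112, 159], [113, 146], [123, 143], [116, 137], [121, 138], [116, 122], [122, 118], [121, 113], [91, 109]]
[np.float64(311.12763894370215), np.float64(107.35489165023344)]
[np.float64(311.2369434758685), np.float64(108.71142001041633)]
[np.float64(351.07659526228605), np.float64(128.66514402424082)]
120 [140, 140, 140, 141, 140, 103, 103, 104, 103, 103, 103, 104, 93, 93, 88, 86, 86, 78, 86, 87, 86, 81, 73, 79, 84, 128, 140, 141, 140, 141, 141, 141, 141, 142, 141, 141, 141, 140, 140, 141]
160 [104, 105, 138, 139, 139, 124, 124, 123, 121, 119, 122, 121, 123, 124, 124, 106, 158, 159, 161, 162, 161, 162, 159, 168, 166, 166, 166, 167, 168, 168, 170, 169, 171, 143, 142, 142, 141, 142, 141, 141]
200 [101, 102, 101, 142, 141, 142, 124, 124, 123, 120, 122, 124, 126, 126, 126, 96, 154, 161, 167, 166, 167, 167, 161, 170, 167, 166, 167, 168, 167, 171, 171, 170, 171, 142, 142, 141, 142, 141, 142, 142]
```

Run:
```python
from h import *
im=cv2.imread("pics/w9.png"); g=cv2.cvtColor(im,cv2.COLOR_BGR2HSV)
for r in range(88,146,4):
    s=(g[r,220:420,1]>110)&(g[r,220:420,0]<16); x=np.where(s)[0]+220
    print(r,(x.min(),x.max(),len(x)) if len(x) else None, g[r,240:380:10].tolist() if r in(100,112,124) else "")
w=snap("wrist")
def L(u,v,z): return ray(w,u,v,z).round(4)
c=np.array([.461,-.280]);a=np.array([np.cos(.21),np.sin(.21)]);b=np.array([-a[1],a[0]])
for lx,ly,z in((-.088,.0285,.044),(-.088,-.0285,.044),(-.078,.0285,.044),(-.078,-.0285,.044),(-.078,.022,.03),(-.078,-.022,.03)): print((lx,ly,z),np.round(px(w,[*(c+lx*a+ly*b),z])))
```

```text
88 None 
92 None 
96 None 
100 (np.int64(266), np.int64(359), 66) [[21, 34, 149], [19, 33, 149], [21, 34, 149], [14, 131, 107], [13, 129, 109], [13, 127, 108], [13, 124, 109], [13, 117, 111], [13, 109, 112], [13, 106, 113], [13, 107, 112], [13, 116, 112], [13, 108, 106], [20, 34, 150]]
104 (np.int64(265), np.int64(360), 64) 
108 (np.int64(265), np.int64(360), 60) 
112 (np.int64(266), np.int64(359), 43) [[19, 37, 109], [19, 39, 110], [20, 35, 109], [13, 120, 102], [13, 111, 103], [13, 103, 104], [13, 99, 113], [12, 102, 115], [13, 101, 114], [13, 108, 113], [13, 117, 111], [13, 117, 111], [13, 82, 112], [20, 34, 150]]
116 None 
120 None 
124 None [[19, 33, 149], [19, 35, 117], [19, 36, 112], [18, 34, 113], [13, 73, 84], [12, 94, 108], [12, 97, 108], [13, 96, 106], [12, 98, 109], [12, 94, 103], [12, 99, 108], [20, 34, 137], [20, 31, 149], [19, 32, 150]]
128 None 
132 None 
136 None 
140 None 
144 None 
(-0.088, 0.0285, 0.044) [357. 101.]
(-0.088, -0.0285, 0.044) [264. 101.]
(-0.078, 0.0285, 0.044) [356. 119.]
(-0.078, -0.0285, 0.044) [264. 119.]
(-0.078, 0.022, 0.03) [344. 119.]
(-0.078, -0.022, 0.03) [277. 119.]
```

Run:
```python
from h import *
im=cv2.imread("pics/w9.png").astype(int).sum(2)//3
print("col",[(r,int(im[r,370])) for r in range(120,160,2)])
for r in (170,210,240): print(r,"L",[int(x) for x in im[r,222:246:2]],"R",[int(x) for x in im[r,386:404:2]])
w=snap("wrist"); st=bot.state(); M=rot(st["orientation"])
for lx in (0,.0055,.011): print(lx,[np.round(px(w,st["position"]+M@[lx+.07,y,-.0236])).tolist() for y in(-.03,.03)],[np.round(px(w,st["position"]+M@[lx+.03,y,-.0236])).tolist() for y in(-.03,.03)])
```

```text
col [(120, 141), (122, 141), (124, 141), (126, 141), (128, 141), (130, 141), (132, 141), (134, 142), (136, 141), (138, 147), (140, 165), (142, 166), (144, 165), (146, 166), (148, 166), (150, 167), (152, 166), (154, 167), (156, 167), (158, 167)]
170 L [139, 139, 139, 140, 124, 124, 124, 125, 123, 123, 123, 122] R [170, 171, 172, 172, 171, 165, 141, 142, 142]
210 L [141, 142, 142, 141, 141, 134, 124, 124, 126, 125, 124, 125] R [169, 170, 171, 170, 149, 142, 142, 142, 142]
240 L [105, 140, 141, 141, 141, 141, 146, 165, 165, 167, 167, 166] R [154, 155, 155, 147, 142, 142, 142, 142, 142]
0 [[226.0, 149.0], [396.0, 149.0]] [[234.0, 255.0], [388.0, 255.0]]
0.0055 [[225.0, 133.0], [397.0, 133.0]] [[233.0, 242.0], [389.0, 242.0]]
0.011 [[224.0, 116.0], [398.0, 117.0]] [[232.0, 228.0], [390.0, 228.0]]
```

Camera check from near: the cheek sits about 2 mm farther out than I put it, and the plate about 2 mm less far out in the grip, so I shift 3 mm outward and descend.

>>> {"method": "arm_command", "body": {"motion": [[50,[0.015,0,0.1],0],[50,[0,0,0.1],0],[50,[0,0,0.1],0],[50,[0,0,0.08],0],[50,[0,0,0.05],0]]}}

```text
time: 22.55
position: [0.4622, -0.279, 0.034]
orientation: [-0.001, -0.105, 0.995, 0.0]
ft_force: [0.2, -0.2, -4.5]
grip_width: 0.68
grasp_force: 76.4
```

>>> {"method": "arm_command", "body": {"motion": [[50,[0,0,0.03],0],[50,[0,0,0.01],0],[50,[0,0,0],0],[50,[0,0,0],0],[50,[0,0,0],0]]}}

```text
time: 22.97
position: [0.4638, -0.2794, 0.0286]
orientation: [0.001, -0.105, 0.995, -0.0]
ft_force: [0.2, 0.2, -4.5]
grip_width: 0.681
grasp_force: 76.4
```

>>> {"method": "arm_command", "body": {"motion": [[50,[0,0,0.015],0],[50,[0,0,0.01],0],[50,[0,0,0],0],[50,[0,0,0],0]]}}

```text
time: 23.3
position: [0.4629, -0.2793, 0.0226]
orientation: [-0.0, -0.105, 0.995, 0.0]
ft_force: [-0.3, -0.3, -5.9]
grip_width: 0.679
grasp_force: 76.6
```

>>> {"method": "arm_command", "body": {"motion": [[50,[0,0,0.005],0],[50,[0,0,0],0],[50,[0,0,0],0]]}}

```text
time: 23.55
position: [0.463, -0.2793, 0.0224]
orientation: [-0.0, -0.105, 0.995, -0.0]
ft_force: [-2.7, 0.1, 4.6]
grip_width: 0.676
grasp_force: 77.5
```

>>> {"method": "arm_command", "body": {"motion": [[50,[0,0,0.005],0],[50,[0,0,0],0],[50,[0,0,0],0]]}}

```text
time: 23.8
position: [0.4631, -0.2793, 0.0223]
orientation: [-0.0, -0.105, 0.995, -0.001]
ft_force: [-5.1, 1.1, 11.2]
grip_width: 0.676
grasp_force: 78.4
```

Contact made; release and rise, then check.

>>> {"method": "arm_command", "body": {"motion": [[50,[0,0,-0.004],0],[70,[0,0,0],0],[85,[0,0,0],0],[85,[0,0,0],0],[85,[0,0,0],0]]}}

```text
time: 24.22
position: [0.4635, -0.2792, 0.0214]
orientation: [0.0, -0.105, 0.994, 0.0]
ft_force: [-0.1, 0.1, 0.5]
grip_width: 0.995
grasp_force: 0.0
```

>>> {"method": "arm_command", "body": {"motion": [[85,[0,0,0],0],[85,[0,0,-0.06],0],[85,[0,0,-0.12],0],[85,[0,0,-0.18],0],[85,[0,0,-0.18],0]]}}

```text
time: 24.63
position: [0.4625, -0.2786, 0.1307]
orientation: [-0.001, -0.105, 0.994, 0.001]
ft_force: [1.8, -0.3, -0.5]
grip_width: 0.997
grasp_force: 0.0
```

>>> {"method": "arm_command", "body": {"motion": [[85,[0,0,-0.18],0],[85,[0,0,-0.18],0],[85,[0,0,-0.18],0],[85,[0,0,0],0],[85,[0,0,0],0]]}}

```text
time: 25.05
position: [0.4643, -0.2791, 0.2404]
orientation: [0.002, -0.105, 0.994, -0.002]
ft_force: [0.3, 0.3, -0.6]
grip_width: 0.996
grasp_force: 0.0
```

>>> {"method": "arm_command", "body": {"motion": [[85,[0,0,0],0],[85,[0,0,0],0]]}}

```text
time: 25.22
position: [0.4619, -0.2791, 0.2363]
orientation: [-0.001, -0.105, 0.994, 0.001]
ft_force: [0.2, 0.1, -0.3]
grip_width: 0.992
grasp_force: 0.0
```

Run:
```python
from h import *
w=snap("wrist"); st=bot.state(); print(st["position"].round(4),st["ft_force"].round(1)); f=w["frame"]; cv2.imwrite("pics/w10.png",f[:,:,::-1])
g=cv2.cvtColor(f,cv2.COLOR_RGB2HSV)
c=np.array([.46,-.28]);a=np.array([np.cos(.21),np.sin(.21)]);b=np.array([-a[1],a[0]])
# scan along the rest axis, at lateral offsets, printing HSV class in rest-x mm at z=.046
def cls(p):
    u,v=px(w,p); u,v=int(round(u)),int(round(v))
    if not(0<=u<640 and 0<=v<480): return "?"
    h,s,V=g[v,u]; return "B" if s>70 and h<18 else "g" if V<70 else "a" if s<28 else "t"
for ly in(-.024,.024): print(ly,"".join(cls([*(c+lx*a+ly*b),.045]) for lx in np.arange(-.1,.1,.002)))
for lx in(-.045,0,.03): print(lx,"".join(cls([*(c+lx*a+ly*b),.045]) for ly in np.arange(-.045,.045,.001)))
```

```text
[ 0.462  -0.2791  0.236 ] [0.5 0.2 0.1]
-0.024 ttttttBBBBBttttaaaaaaaaaaaaaaaaaaaaaaaaaaaaaaaaaaaaaaaaaaaaaaaaaaaaaaaaaaaaaaaaaaaaaaaBBBBBBBBBttttt
0.024 tttttBBBBBBttttaaaaaaaaaaaaaaaaaaaaaaaaaaaaaaaaaaaaaaaaaaaaaaaaaaaaaaaaaaaaaaaaaaaaaaaBBBBBBBBBttttt
-0.045 tttttttttttttttaaaaaaaaaaaaaaaaaaaaaaaaaaaaaaaaaaaaaaaaaaaaaaaaaaaaaaaaaaaaaattttttttttttt
0 ttttttttttttttttaaaaaaaaaaaaaaaaaaaaaaaaaaaaaaaaaaaaaaaaaaaaaaaaaaaaaaaaaaaaattttttttttttt
0.03 ttttttttttttttttaaaaaaaaaaaaaaaaaaaaaaaaaaaaaaaaaaaaaaaaaaaaaaaaaaaaaaaaaaaaattttttttttttt
```

```bash
python3 -c "
from cell import bot
print(bot.close_job())"
```

```text
the job is handed in; nothing more can be done
None
```

The job is handed in: the lock bar is drawn back, the lever is up, and the die plate lies released on the rest, about 1 mm off centre lengthways in the last wrist picture. The hand-in gave no verdict, and I did not re-check the lever or lock bar after placing the plate.

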